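# Index the banding wheel and unload the tall beaker

## Robot

A 7-joint arm with a two-finger parallel gripper is mounted at the origin on the work surface. World frame = base frame: x ahead of the robot, y to its left, z up, the work surface at z = 0. Lengths are in m, angles in rad, forces in N, time in s.
With the tool pointing down it reaches from about 0.425 to 0.875 m from the base axis. Payload 4.7 kg.
Tool frame: the origin (TCP) lies midway between the tips of the shut fingers; the grasp point (between the pads) lies 19 mm behind it; z points along the fingers, y is the line along which they close (so a half turn about z gives the same grasp; the last joint's range is limited). The gripper opens to 87 mm and grips with 3 to 60 N. Pads are 19 mm wide; open, the fingers measure 117 mm over their backs; the gripper's body (75 mm by 190 mm) begins 51 mm behind the grasp point.
Start: joints at [-1.2, 0.321, -0.07, 1.45, 0.023, 1.371, -0.057], TCP at [0.227, 0.609, 0.223] pointing down, gripper open.
Joint ranges: [-2.86, 2.86], [-0.3, 2.09], [-1.38, 1.24], [0.06, 2.45], [-1.56, 4.7], [0.09, 2.05], [-2.69, 2.69]. Speed limits (rad/s): [2.57, 2.57, 3.14, 3.14, 3.14, 3.14, 3.14].

## Interface

Orientations are given as a rotation vector (axis times angle).
In Python, from bench import ctrl gives the robot as it stands. The module is installed in compiled form; this text tells all that it offers.
- The arm moves only by the tool carry_out, never from a script. Its argument "steps" is a list of rows, each a list of 7 numbers: the turn, a rotation vector about the world's x, y, z in degrees, then the shift along the world's x, y, z in cm, then the opening, from 0 (shut) to 1 (fully open). A call has 1 to 12 rows; each row is the pose to reach, as a shift and turn from the pose commanded when the call began; what a row does not reach only later rows make up. A row lasts 1/10 s, in which the tool goes at most 50 mm and 8.59 degrees, less where a joint would pass 70% of its speed; a pose out of reach is approached as far as the arm can. A call with a gripper value outside its range is refused whole. The fingers move at their own pace and stop on an object; "squeeze" is the grip in N (left out, the last holds). Time passes only in rows, so rows that repeat a pose let the fingers close. It gives the time, the measured TCP pose, the force, the opening and the grip force at its end, in the units of the state.
- ctrl.get_state(): the state, without advancing time (a new reading comes with each control period).
- ctrl.get_image(name): name is "scene" or "top" or "wrist"; returns a dict with "pixels" (400x640x3 uint8, red, green, blue), "camera_matrix" (3x3 intrinsics, pixels), "k1" (the pictures are not rectified: a ray, as slopes to the right and down, at radius r is drawn at 1 + k1 r^2 times it, then the intrinsics apply), "cam_to_world" (4x4, takes a point from camera to world coordinates); the wrist camera has in their place "T_tool_cam" (4x4, takes a point from camera to tool coordinates, whose origin is the TCP and whose axes are the flange's). Camera axes: x right, y down, z forward; pixel columns grow to the right and rows downward; lengths in m; the calibration is good to about 2 mm. A picture is of the moment at which its call begins: read the wrist's pose just before it. There is no depth.
- ctrl.close_job(): hands the job in; it is judged then, once.
The state is a dict: "time": time; "joint_positions": joint angles; "qd": joint speeds; "joint_torque": joint torques, N m; "position": TCP position; "tool_rot": TCP orientation; "ft_force": force on the tool from outside, world axes, zero at the start; "torque": the same for the moment, N m; "grip_width": opening from 0.0 (shut) to 1.0 (fully open); "grip_force": force on a finger pad.
Only numpy, scipy, OpenCV 4.12 (cv2) and the standard library are available. Lean on these libraries where they do the work, as an engineer would, in place of code of your own. Each camera call takes 0.05 s, during which the arm holds its last target. There are 200 camera calls.

## Task

Work the sprung lever of the banding wheel, swinging it all the way to its stop and letting it spring home, as many times as it takes to bring the tall beaker round to the unloading board. Push the gate aside and slide the beaker, standing and without lifting it, off the wheel until it stands wholly on the board. Turn the wheel only with its lever, and leave the bowls standing on the wheel and everything else on the table where it is.

Things in the scene. Friction and masses are not known exactly. Their poses are not given: they have to be found in the camera images.
- stand: fixed grey stand of the banding wheel. Origin: on the table, on the wheel's axis. Stand frame (yaw varies): z up, unloading board to its -y, lever sweeps round its +y side, -x roughly towards the robot. Below the wheel: a round foot of 100 mm radius and two low stop posts (30 mm tall) for the lever
- wheel: steel plate, 220 mm across, flat, top 52 mm above the table. Origin on its axis at table height; yaw tells how far it has turned. Six places 60 deg apart at 75 mm radius; indexed (as at the start) one faces the board (stand's -y). Held by 0.25 N m friction. Ratchet: a full lever stroke turns it 60 deg clockwise from above, the lever's return leaves it there; a short stroke leaves it short
- lever (a joint): angle of the sprung lever, rad: 0 at home, 1.16 at its stop, growing clockwise seen from above about the wheel's axis. The first 0.1 rad or so is idle, then it drives the wheel. A spring takes it home by itself when let go (in under 1 s); swinging it takes about 3 to 6 N at the knob
- lever_knob (a point): top centre of the lever's upright black knob, 102 mm above the table, 150 mm from the wheel's axis; 18 mm across from 60 to 102 mm height, a 12 mm pin below, on a flat aluminium arm (top at 27 mm) from under the wheel. At home it stands 125 deg counter-clockwise from the stand's +x, at the stop 58.5 deg. Push it sideways with closed fingertips
- gate (a joint): how far the gate is open, m: 0 shut (starts at up to 0.012), 0.08 fully open; slides along the stand's -x with about 2 N of friction and stays where it is left
- gate_post (a point): top centre of the gate's black post, 14 mm across, 108 mm above the table. The gate is an aluminium fence between wheel and board, 119 mm from the axis to the stand's -y: 80 mm long in x, 6 mm thick, top at 74 mm; shut, it spans 40 mm either side of the exit's middle. The post stands 34 mm to -x of its middle; push it to the stand's -x to clear the exit
- board_mid (a point): middle of the useful part of the wooden unloading board's top face, 50 mm above the table (2 mm lower than the wheel), 190 mm from the axis to the stand's -y; axes as the stand's. The board is 120 mm wide in x and reaches from 113 to 263 mm from the axis; a lip 4 mm high closes its far end
- beaker: straight-sided terracotta beaker, 44 mm across (foot 40 mm), 60 mm tall, 80 to 140 g, the only tall piece on the wheel; origin: centre of its underside. At the start it stands one, two or three 60 deg steps before the unloading board (its place varies)
- bowl1: low open terracotta bowl, 60 mm across the rim, 34 mm tall, foot 38 mm across; origin: centre of its underside. One of four alike standing on the wheel; they stay on it, upright
- bowl2: low open terracotta bowl, 60 mm across the rim, 34 mm tall, foot 38 mm across; origin: centre of its underside. One of four alike standing on the wheel; they stay on it, upright
- bowl3: low open terracotta bowl, 60 mm across the rim, 34 mm tall, foot 38 mm across; origin: centre of its underside. One of four alike standing on the wheel; they stay on it, upright
- bowl4: low open terracotta bowl, 60 mm across the rim, 34 mm tall, foot 38 mm across; origin: centre of its underside. One of four alike standing on the wheel; they stay on it, upright
- glaze_jar: closed white jar, 60 mm across, 75 mm tall, standing on the far side of the wheel; origin under its centre; bystander
- rib_brush: brush 170 mm long lying on the table before the wheel; bystander
- mug: white mug 76 mm across, 85 mm tall; bystander
- bead_plate: blue saucer 124 mm across with white clay balls on it; bystander
- mint_bowl: pale green bowl 110 mm across, 50 mm tall; bystander
- carved_tile: carved terracotta tile 110 x 160 x 10 mm lying flat; bystander
There are look-alikes about, which are no part of the job. Leave any blue or grey look-alike of the bowl2 alone.

How it is judged:
On the way, in this order (a step that is already met when the one before it is completed fails the run):
1. the lever is swung to its stop (value of joint lever above 1.1 rad), for 0.05 s.
2. the lever has been let go and is home, and the beaker stands on the wheel at the unloading board (value of joint lever below 0.06 rad and x of beaker in the frame of stand between -0.022 and 0.022 m and y of beaker in the frame of stand between -0.1 and -0.05 m), for 0.2 s.
3. the beaker stands on the unloading board (x of beaker in the frame of board_mid between -0.035 and 0.035 m and y of beaker in the frame of board_mid between -0.05 and 0.05 m and z of beaker in the frame of board_mid between -0.006 and 0.006 m and angle between beaker's own z axis and vertical below 0.15 rad), for 0.2 s.
At the end, for the whole second after the job is handed in: The beaker stands upright (within 0.15 rad), at rest and wholly on the unloading board (origin within 35 mm across and 50 mm along of the board's marked middle, at board height); the lever is home (below 0.06 rad); all four bowls stand upright on the wheel, within 110 mm of its axis (all of step 3 and linear speed of beaker below 0.02 m/s and value of joint lever below 0.06 rad and horizontal distance between each of bowl1, bowl2, bowl3, bowl4 and wheel below 0.11 m and angle between each of bowl1, bowl2, bowl3, bowl4's own z axis and vertical below 0.2 rad and height (world z) of each of bowl1, bowl2, bowl3, bowl4 above 0.045 m); the robot touches nothing.
It fails at once if the wheel is turned by the robot's hand instead of by the lever (contact force between the arm and wheel above 2 N and angular speed of wheel above 0.15 rad/s).
It fails at once if the beaker is lifted or tipped over (height (world z) of beaker above 0.075 m or angle between beaker's own z axis and vertical above 0.6 rad).
It fails at once if a bowl is knocked over or off the wheel (angle between any of bowl1, bowl2, bowl3, bowl4's own z axis and vertical above 0.6 rad or horizontal distance between any of bowl1, bowl2, bowl3, bowl4 and wheel above 0.12 m).
It fails at once if another thing on the table is moved by more than 3 cm (distance of any of glaze_jar, rib_brush, mug, bead_plate, mint_bowl, carved_tile from where it was at the start of the episode above 0.03 m).
It also fails if it takes over 72 s, if anything falls off the work surface, if the arm or the gripper's body presses on something with over 40 N, if the wrist force passes 120 N, or if a joint passes its speed limit or range.

## Working session

There is one attempt and no reset: what is moved stays moved. The work goes in short steps, Python scripts to look and compute and a tool call to move; the robot and the scene stay as the last step left them, time stands still between calls to the robot, and variables do not carry over. Pictures are saved under pics/ and viewed, at most 10 in all, crops included, and the job is handed in when it is done.

Besides the shell and the picture viewer there is one more tool, called after ">>>" by a JSON object that holds its "name" and its "arguments", one argument or row to a line. carry_out: Moves the arm, as the interface text tells. Its arguments: {"type":"object","properties":{"steps":{"type":"array","items":{"type":"array","items":{"type":"number"}}},"squeeze":{"type":"number"}},"required":["steps"]}

```bash
mkdir -p pics; cat > h.py <<'E'
import numpy as np,cv2
from bench import ctrl
def grab(n,f=None):
    im=ctrl.get_image(n)
    if f: cv2.imwrite('pics/'+f,im['pixels'][:,:,::-1])
    return im
def ray(im,u,v):
    K=im['camera_matrix'];d=np.array([(u-K[0,2])/K[0,0],(v-K[1,2])/K[1,1]]);s=d.copy()
    for _ in range(20): s=d/(1+im['k1']*(s@s))
    T=im['cam_to_world'];return T[:3,3],T[:3,:3]@np.array([s[0],s[1],1])
def onz(im,u,v,z):
    o,d=ray(im,u,v);return o+d*(z-o[2])/d[2]
def proj(im,p):
    T=im['cam_to_world'];c=T[:3,:3].T@(np.array(p)-T[:3,3]);s=c[:2]/c[2];s=s*(1+im['k1']*(s@s));K=im['camera_matrix']
    return np.array([K[0,0]*s[0]+K[0,2],K[1,1]*s[1]+K[1,2]])
E
python3 - <<'E'
from h import *
for n in('top','scene'):
    im=grab(n,n+'0.png');print(n,im['camera_matrix'].round(1).tolist(),im['k1'],im['cam_to_world'].round(3).tolist())
s=ctrl.get_state();print(s['position'],s['tool_rot'],s['time'])
E
```

```text
top [[422.7, 0.0, 321.8], [0.0, 422.7, 205.9], [0.0, 0.0, 1.0]] -0.08812979802922302 [[-0.002, -0.996, 0.088, 0.497], [-1.0, 0.002, -0.006, -0.01], [0.006, -0.088, -0.996, 1.26], [0.0, 0.0, 0.0, 1.0]]
scene [[376.0, 0.0, 321.1], [0.0, 376.0, 197.5], [0.0, 0.0, 1.0]] 0.006388722318574862 [[-0.199, 0.562, -0.803, 1.464], [0.98, 0.118, -0.16, 0.158], [0.004, -0.818, -0.575, 0.706], [0.0, 0.0, 0.0, 1.0]]
[0.22687838 0.60859003 0.2215738 ] [-5.57345235e-01 -3.09152512e+00  2.67837509e-03] 0.1
```

View pics/top0.png

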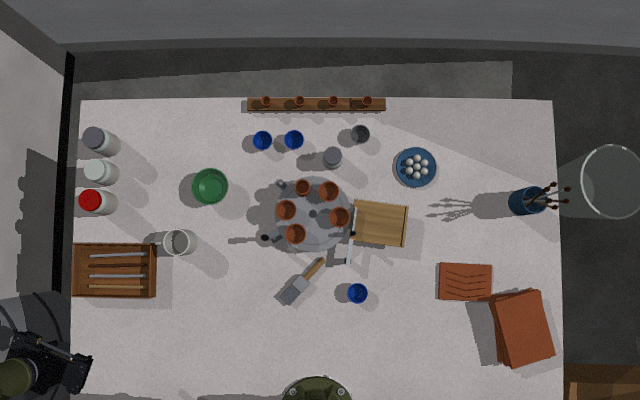

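View pics/scene0.png

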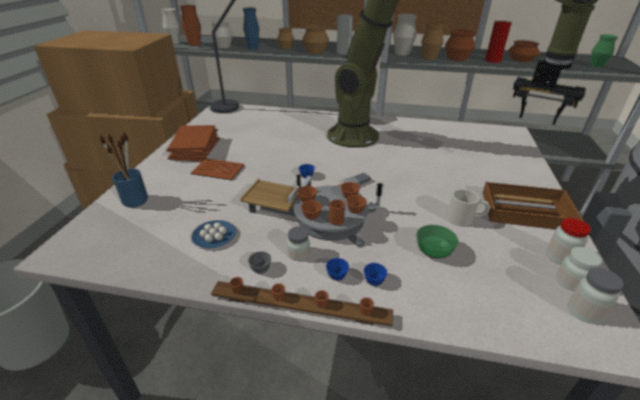

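The top view shows the wheel at about (313,213), the board at (380,223) and the knob at about (265,237). I'll zoom in next.

```bash
python3 - <<'E'
import cv2,numpy as np
t=cv2.imread('pics/top0.png')[160:290,235:415];s=cv2.imread('pics/scene0.png')[165:255,235:395]
t=cv2.resize(t,None,fx=4.4,fy=4.4,interpolation=2);cv2.imwrite('pics/ct.png',t)
cv2.imwrite('pics/cs.png',cv2.resize(s,None,fx=5,fy=5,interpolation=2))
E
```

```text
(no output)
```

View pics/ct.png

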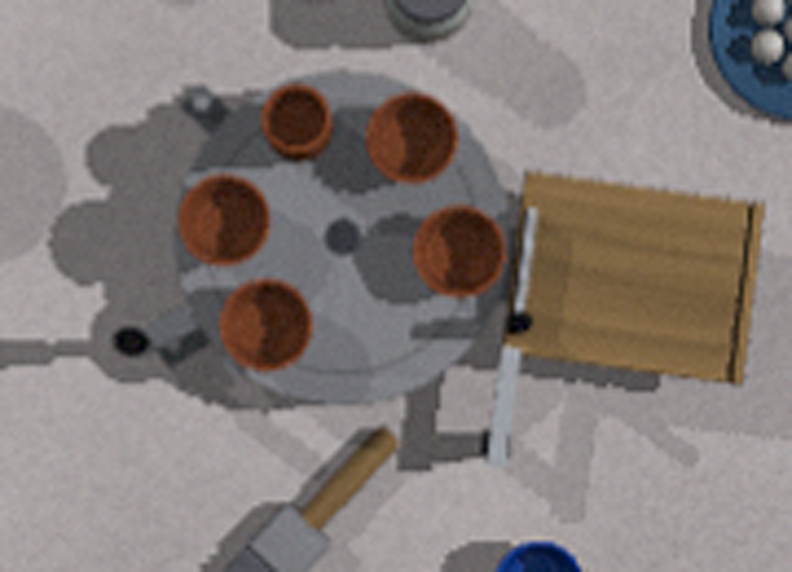

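View pics/cs.png

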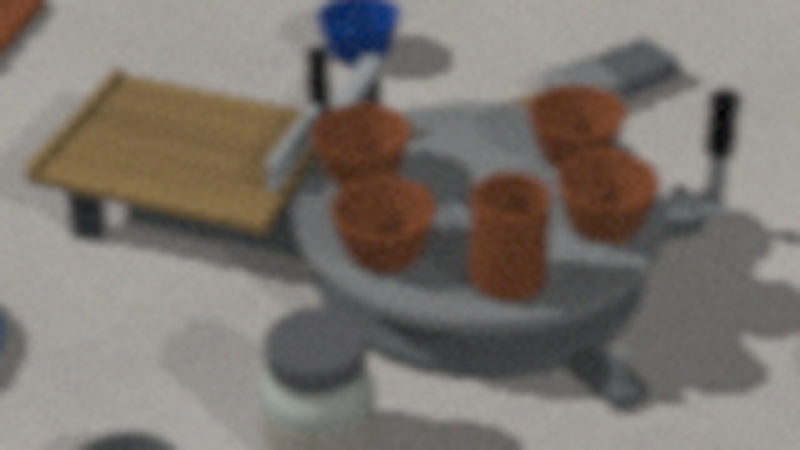

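Beaker at crop (297,121), two steps before the board (clockwise from above), so two strokes are needed. Next I'll measure the stand pose from the blobs.

```bash
python3 - <<'E'
from h import *
im=grab('top');px=im['pixels'];hsv=cv2.cvtColor(px,cv2.COLOR_RGB2HSV)
def cen(mask,u,v,r=9):
    n,l,st,c=cv2.connectedComponentsWithStats(mask.astype(np.uint8));i=min(range(1,n),key=lambda i:np.hypot(*(c[i]-[u,v]))+(0 if st[i,4]>4 else 99));return c[i],st[i].tolist()
f=lambda u,v:(235+u/4.4,160+v/4.4)
dark=(px.max(2)<38)
k,sk=cen(dark,*f(131,341));g,sg=cen(dark,*f(518,322));print('knob',k,sk,'gate',g,sg)
K=onz(im,*k,.102)[:2];G=onz(im,*g,.108)[:2]
wood=((hsv[...,0]>11)&(hsv[...,0]<25)&(hsv[...,1]>90)&(hsv[...,2]>80)).astype(np.uint8)
m=np.zeros_like(wood);m[195:250,348:412]=wood[195:250,348:412]
cs=max(cv2.findContours(m,0,1)[0],key=cv2.contourArea);box=cv2.boxPoints(cv2.minAreaRect(cs))
B=np.array([onz(im,*p,.05)[:2] for p in box]);print('board',B.round(4).tolist())
H=onz(im,*f(343,236),.054)[:2]
ext=[onz(im,*f(*p),.052)[:2] for p in((345,70),(175,235),(340,403))];print('hub',H,'ext',np.round(ext,4).tolist())
print('K',K,'G',G,'|K-H|',np.hypot(*(K-H)))
a=np.arctan2(*(K-H)[::-1]);print('yaw from knob',np.degrees(a)-125)
d=B.mean(0)-H;print('yaw from board',np.degrees(np.arctan2(d[1],d[0]))+90, np.hypot(*d))
red=((hsv[...,0]<9)|(hsv[...,0]>174))&(hsv[...,1]>110)&(px[...,0]>40)
for n,z,u,v in(('beaker',.112,297,121),('b',.086,412,138),('b',.086,458,250),('b',.086,266,324),('b',.086,223,219)):
    c,s=cen(red,*f(u,v));p=onz(im,*c,z)[:2]-H;print(n,c.round(1),s,(p+H).round(4),np.hypot(*p).round(4),np.degrees(np.arctan2(p[1],p[0])).round(1))
sc=grab('scene');print([proj(sc,[*K,.102]),proj(sc,[*G,.108]),proj(sc,[*H,.054])])
E
```

```text
knob [264.26470588 237.23529412] [261, 235, 8, 6, 34] gate [352.16666667 233.16666667] [350, 231, 6, 5, 18]
board [[0.5079, -0.0934], [0.6239, -0.1105], [0.6019, -0.2673], [0.4857, -0.249]]
hub [0.58138377 0.00844673] ext [[0.6907, 0.0071], [0.5823, 0.1179], [0.4733, 0.0105]]
K [0.513514   0.14100028] G [ 0.52411119 -0.09912872] |K-H| 0.1489185985725005
yaw from knob -7.886745684744
yaw from board -8.014211431756095 0.19036510621008565
beaker [298.5 188.6] [295, 186, 9, 7, 23] [0.6462 0.0471] 0.0754 30.8
b [328.1 188. ] [327, 187, 4, 3, 7] [ 0.651  -0.0346] 0.0818 -31.7
b [338.8 217.3] [335, 216, 10, 5, 16] [ 0.5688 -0.064 ] 0.0735 -99.9
b [300.5 230.7] [296, 225, 10, 12, 37] [0.5318 0.0426] 0.0602 145.4
b [285.6 208.1] [282, 207, 7, 4, 10] [0.5947 0.0842] 0.0769 80.0
[array([378.67295346, 183.15370582]), array([298.93799414, 174.50188263]), array([330.16310061, 204.09649798])]
```

Stand pose: axis at (0.5815, 0.0085), yaw −8°. The knob (149 mm), board (190 mm) and places (75 mm) agree with this. I'll move behind the knob, fingers shut, finger line radial.

>>> {"name": "carry_out", "arguments": {
  "steps": [
    [0, 0, 15, 6, -12, 0, 0],
    [0, 0, 30, 13, -24, 0, 0],
    [0, 0, 45, 20, -36, 0, 0],
    [0, 0, 60.4, 25.8, -48.5, 0, 0],
    [0, 0, 60.4, 25.8, -48.5, 0, 0],
    [0, 0, 60.4, 25.8, -48.5, 0, 0],
    [0, 0, 60.4, 25.8, -48.5, 0, 0],
    [0, 0, 60.4, 25.8, -48.5, 0, 0],
    [0, 0, 60.4, 25.8, -48.5, 0, 0],
    [0, 0, 60.4, 25.8, -48.5, 0, 0],
    [0, 0, 60.4, 25.8, -48.5, 0, 0],
    [0, 0, 60.4, 25.8, -48.5, 0, 0]
  ]
}}

```text
time: 1.4
position: [0.487, 0.1178, 0.2228]
tool_rot: [-1.061, 2.956, -0.003]
ft_force: [-0.7, 0.1, -0.3]
grip_width: 0.028
grip_force: 0.0
```

>>> {"name": "carry_out", "arguments": {
  "steps": [
    [0, 0, 0, 0, 0, 0, 0],
    [0, 0, 0, 0, 0, 0, 0],
    [0, 0, 0, 0, 0, 0, 0],
    [0, 0, 0, 0, 0, 0, 0],
    [0, 0, 0, 0, 0, 0, 0]
  ]
}}

```text
time: 1.9
position: [0.4846, 0.1252, 0.2225]
tool_rot: [1.077, -2.951, -0.0]
ft_force: [-0.7, 0.8, 0.1]
grip_width: 0.005
grip_force: 0.0
```

>>> {"name": "carry_out", "arguments": {
  "steps": [
    [0, 0, 0, 0, 0, -5, 0],
    [0, 0, 0, 0, 0, -10, 0],
    [0, 0, 0, 0, 0, -15, 0],
    [0, 0, 0, 0, 0, -15, 0],
    [0, 0, 0, 0, 0, -15, 0],
    [0, 0, 0, 0, 0, -15, 0]
  ]
}}

```text
time: 2.5
position: [0.4873, 0.125, 0.0754]
tool_rot: [-1.072, 2.948, 0.0]
ft_force: [0.5, 0.2, 1.2]
grip_width: 0.006
grip_force: 0.0
```

```bash
python3 - <<'E'
import numpy as np
H=np.array([.5815,.0085])
P=lambda a:H+.151*np.array([np.cos(np.radians(a)),np.sin(np.radians(a))])
for a in np.r_[np.linspace(130,63,11),60,58,56,54]: print(round(a-130,1),((P(a)-P(130))*100).round(1))
print(P(130))
E
```

```text
0.0 [0. 0.]
-6.7 [1.4 1.1]
-13.4 [2.9 1.9]
-20.1 [4.6 2.6]
-26.8 [6.3 3.1]
-33.5 [8.  3.4]
-40.2 [9.8 3.5]
-46.9 [11.5  3.4]
-53.6 [13.3  3.1]
-60.3 [14.9  2.6]
-67.0 [16.6  1.9]
-70.0 [17.3  1.5]
-72.0 [17.7  1.2]
-74.0 [18.1  1. ]
-76.0 [18.6  0.6]
[0.48443907 0.12417271]
```

>>> {"name": "carry_out", "arguments": {
  "steps": [
    [0, 0, -3.4, 0.7, 0.6, 0, 0],
    [0, 0, -6.7, 1.4, 1.1, 0, 0],
    [0, 0, -10, 2.1, 1.5, 0, 0],
    [0, 0, -13.4, 2.9, 1.9, 0, 0],
    [0, 0, -16.8, 3.7, 2.3, 0, 0],
    [0, 0, -20.1, 4.6, 2.6, 0, 0],
    [0, 0, -23.5, 5.4, 2.9, 0, 0],
    [0, 0, -26.8, 6.3, 3.1, 0, 0],
    [0, 0, -30.1, 7.1, 3.3, 0, 0],
    [0, 0, -33.5, 8, 3.4, 0, 0],
    [0, 0, -36.8, 8.9, 3.5, 0, 0],
    [0, 0, -40.2, 9.8, 3.5, 0, 0]
  ]
}}

```text
time: 3.7
position: [0.5834, 0.1604, 0.0755]
tool_rot: [0.009, 3.141, 0.003]
ft_force: [-5.1, -0.3, 1.1]
grip_width: 0.004
grip_force: 2.2
```

>>> {"name": "carry_out", "arguments": {
  "steps": [
    [0, 0, -3.3, 0.8, 0, 0, 0],
    [0, 0, -6.7, 1.7, -0.1, 0, 0],
    [0, 0, -10, 2.6, -0.2, 0, 0],
    [0, 0, -13.4, 3.5, -0.4, 0, 0],
    [0, 0, -16.7, 4.3, -0.6, 0, 0],
    [0, 0, -20.1, 5.1, -0.9, 0, 0],
    [0, 0, -23.4, 6, -1.2, 0, 0],
    [0, 0, -26.8, 6.8, -1.6, 0, 0],
    [0, 0, -29.8, 7.5, -2, 0, 0],
    [0, 0, -29.8, 7.5, -2, 0, 0]
  ]
}}

```text
time: 4.7
position: [0.6591, 0.1403, 0.0754]
tool_rot: [0.814, 3.033, 0.004]
ft_force: [-3.8, 1.7, 2.3]
grip_width: 0.008
grip_force: 1.6
```

```bash
python3 - <<'E'
from h import *
im=grab('top','t1.png');s=ctrl.get_state();print(s['position'],s['tool_rot'],s['ft_force'],s['time'])
c=im['pixels'][140:290,225:415,::-1];cv2.imwrite('pics/t1c.png',cv2.resize(c,None,fx=4,fy=4,interpolation=2))
E
```

```text
[0.65883243 0.14042617 0.07520334] [0.81117101 3.03362303 0.00401649] [-3.98025318  1.16731523  1.97421808] 4.75
```

View pics/t1c.png

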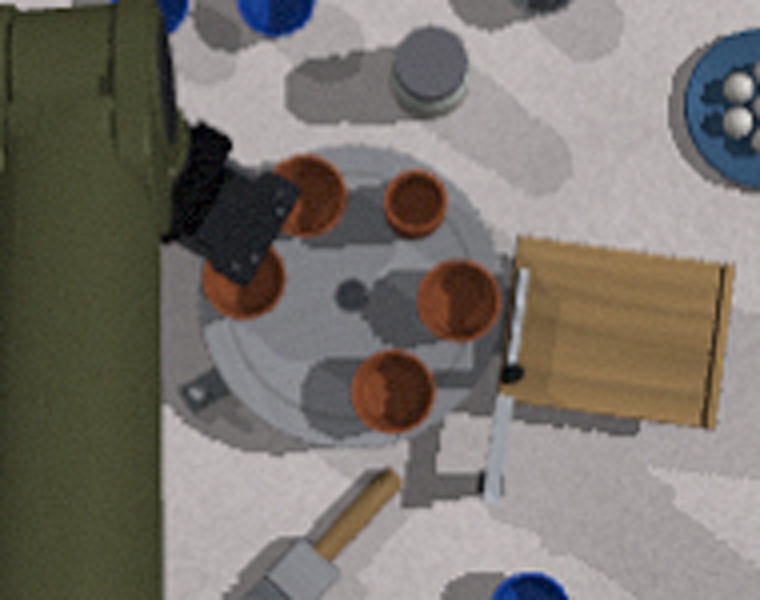

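The view shows the beaker one step short of the board and the gripper behind the knob near its stop. The force is still only spring level, so I'll push on a little.

>>> {"name": "carry_out", "arguments": {
  "steps": [
    [0, 0, -2, 0.4, -0.3, 0, 0],
    [0, 0, -4, 0.9, -0.6, 0, 0],
    [0, 0, -4, 0.9, -0.6, 0, 0],
    [0, 0, -4, 0.9, -0.6, 0, 0]
  ]
}}

```text
time: 5.15
position: [0.6654, 0.1365, 0.0746]
tool_rot: [-0.914, -3.002, -0.005]
ft_force: [-9.2, 3.9, 6.7]
grip_width: 0.009
grip_force: 4.9
```

The force rose to about 10 N, so the lever is at its stop. I'll lift off and let it spring home.

>>> {"name": "carry_out", "arguments": {
  "steps": [
    [0, 0, 0, 0, 0, 5, 0],
    [0, 0, 0, 0, 0, 9, 0],
    [0, 0, 20, -5, 3, 9, 0],
    [0, 0, 40, -10, 2.5, 9, 0],
    [0, 0, 60, -15, 1, 9, 0],
    [0, 0, 74, -18.3, -0.8, 9, 0],
    [0, 0, 74, -18.3, -0.8, 9, 0],
    [0, 0, 74, -18.3, -0.8, 9, 0],
    [0, 0, 74, -18.3, -0.8, 9, 0],
    [0, 0, 74, -18.3, -0.8, 9, 0],
    [0, 0, 74, -18.3, -0.8, 9, 0],
    [0, 0, 74, -18.3, -0.8, 9, 0]
  ]
}}

```text
time: 6.35
position: [0.4852, 0.1251, 0.1641]
tool_rot: [-1.073, 2.949, 0.0]
ft_force: [-0.6, -0.3, 0.4]
grip_width: 0.008
grip_force: 0.0
```

```bash
python3 - <<'E'
from h import *
s=ctrl.get_state();print(s['position'],s['tool_rot'],s['ft_force'],s['time'])
im=grab('scene','s1.png');px=im['pixels']
h=lambda a:np.array([.5815+.15*np.cos(np.radians(a)),.0085+.15*np.sin(np.radians(a)),.09])
for a in(117,50.5):
    u,v=proj(im,h(a)).round().astype(int);print(a,u,v,px[v-1:v+2,u-1:u+2].mean())
cv2.imwrite('pics/s1c.png',cv2.resize(px[150:270,235:435,::-1],None,fx=4,fy=4,interpolation=2))
E
```

```text
[0.48524838 0.12514363 0.16412613] [-1.07251183e+00  2.94868427e+00  1.77369647e-04] [-0.59164255 -0.30040895  0.38842944] 6.35
117 379 187 27.48148148148148
50.5 367 219 102.77777777777777
```

View pics/s1c.png

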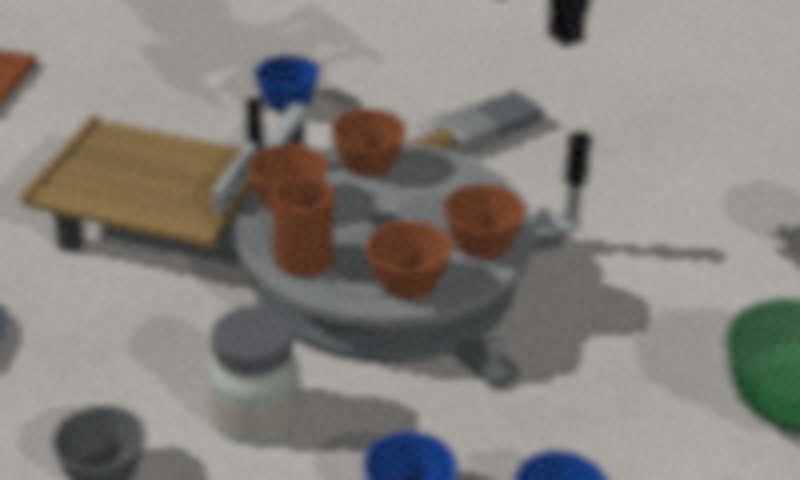

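Lever home (knob at crop (577,160)), beaker one step from the board at (303,230). Now the second stroke.

>>> {"name": "carry_out", "arguments": {
  "steps": [
    [0, 0, 0, 0, 0, -5, 0],
    [0, 0, 0, 0, 0, -9, 0],
    [0, 0, 0, 0, 0, -9, 0],
    [0, 0, 0, 0, 0, -9, 0],
    [0, 0, 0, 0, 0, -9, 0]
  ]
}}

```text
time: 6.9
position: [0.4861, 0.1256, 0.0751]
tool_rot: [-1.071, 2.949, 0.0]
ft_force: [0.0, -1.6, 0.3]
grip_width: 0.005
grip_force: 0.0
```

>>> {"name": "carry_out", "arguments": {
  "steps": [
    [0, 0, -3.4, 0.7, 0.6, 0, 0],
    [0, 0, -6.7, 1.4, 1.1, 0, 0],
    [0, 0, -10, 2.1, 1.5, 0, 0],
    [0, 0, -13.4, 2.9, 1.9, 0, 0],
    [0, 0, -16.8, 3.7, 2.3, 0, 0],
    [0, 0, -20.1, 4.6, 2.6, 0, 0],
    [0, 0, -23.5, 5.4, 2.9, 0, 0],
    [0, 0, -26.8, 6.3, 3.1, 0, 0],
    [0, 0, -30.1, 7.1, 3.3, 0, 0],
    [0, 0, -33.5, 8, 3.4, 0, 0],
    [0, 0, -36.8, 8.9, 3.5, 0, 0],
    [0, 0, -40.2, 9.8, 3.5, 0, 0]
  ]
}}

```text
time: 8.1
position: [0.5819, 0.1614, 0.0748]
tool_rot: [-0.009, -3.141, -0.003]
ft_force: [-5.6, -0.1, 1.0]
grip_width: 0.001
grip_force: 1.9
```

>>> {"name": "carry_out", "arguments": {
  "steps": [
    [0, 0, -3.3, 0.8, 0, 0, 0],
    [0, 0, -6.7, 1.7, -0.1, 0, 0],
    [0, 0, -10, 2.6, -0.2, 0, 0],
    [0, 0, -13.4, 3.5, -0.4, 0, 0],
    [0, 0, -16.7, 4.3, -0.6, 0, 0],
    [0, 0, -20.1, 5.1, -0.9, 0, 0],
    [0, 0, -23.4, 6, -1.2, 0, 0],
    [0, 0, -26.8, 6.8, -1.6, 0, 0],
    [0, 0, -29.8, 7.5, -2, 0, 0],
    [0, 0, -32, 8, -2.3, 0, 0],
    [0, 0, -33.8, 8.5, -2.7, 0, 0],
    [0, 0, -33.8, 8.5, -2.7, 0, 0]
  ]
}}

```text
time: 9.3
position: [0.6657, 0.1373, 0.0745]
tool_rot: [-0.916, -3.0, -0.007]
ft_force: [-7.9, 4.0, 4.7]
grip_width: 0.004
grip_force: 4.3
```

>>> {"name": "carry_out", "arguments": {
  "steps": [
    [0, 0, 0, 0, 0, 0, 0],
    [0, 0, 0, 0, 0, 0, 0]
  ]
}}

```text
time: 9.5
position: [0.6656, 0.1373, 0.0746]
tool_rot: [-0.915, -3.001, -0.007]
ft_force: [-7.7, 4.5, 4.2]
grip_width: 0.007
grip_force: 4.1
```

>>> {"name": "carry_out", "arguments": {
  "steps": [
    [0, 0, -1, 0.2, -0.2, 0, 0],
    [0, 0, -1, 0.2, -0.2, 0, 0],
    [0, 0, -1, 0.2, -0.2, 5, 0],
    [0, 0, -1, 0.2, -0.2, 9, 0],
    [0, 0, 8, -1, -5, 10, 0],
    [0, 0, 16, -4, -10, 10, 0],
    [0, 0, 26, -8, -15, 10, 0],
    [0, 0, 26, -12.2, -24.7, 10, 0],
    [0, 0, 26, -12.2, -24.7, 10, 0],
    [0, 0, 26, -12.2, -24.7, 10, 0],
    [0, 0, 26, -12.2, -24.7, 10, 0],
    [0, 0, 26, -12.2, -24.7, 10, 0]
  ]
}}

```text
time: 10.7
position: [0.5462, -0.1145, 0.1746]
tool_rot: [0.223, 3.13, 0.002]
ft_force: [0.2, -0.2, -0.2]
grip_width: 0.005
grip_force: 0.0
```

```bash
python3 - <<'E'
from h import *
s=ctrl.get_state();print(s['position'],s['tool_rot'],s['ft_force'],s['time'])
im=grab('top','t2.png');px=im['pixels']
cv2.imwrite('pics/t2c.png',cv2.resize(px[150:280,225:415,::-1],None,fx=4,fy=4,interpolation=2))
sc=grab('scene','s2.png');p2=sc['pixels'];cv2.imwrite('pics/s2c.png',cv2.resize(p2[140:260,235:405,::-1],None,fx=4.5,fy=4.5,interpolation=2))
H=np.array([.5815,.0085]);c8,s8=np.cos(np.radians(8)),np.sin(np.radians(8))
W=lambda x,y,z:[H[0]+x*c8+y*s8,H[1]-x*s8+y*c8,z]
for n,i in(('top',im),('scene',sc)):
  print(n,'beaker top',proj(i,W(0,-.075,.112)),'post',proj(i,W(-.042,-.119,.108)))
E
```

```text
[ 0.5461547  -0.11448424  0.17455492] [2.22886673e-01 3.12960803e+00 1.86813758e-03] [ 0.15551987 -0.18263966 -0.23376533] 10.7
top beaker top [339.90510583 215.89415902] post [353.77004923 233.44294538]
scene beaker top [306.05463881 182.85277578] post [297.60192919 174.21701239]
```

View pics/s2c.png

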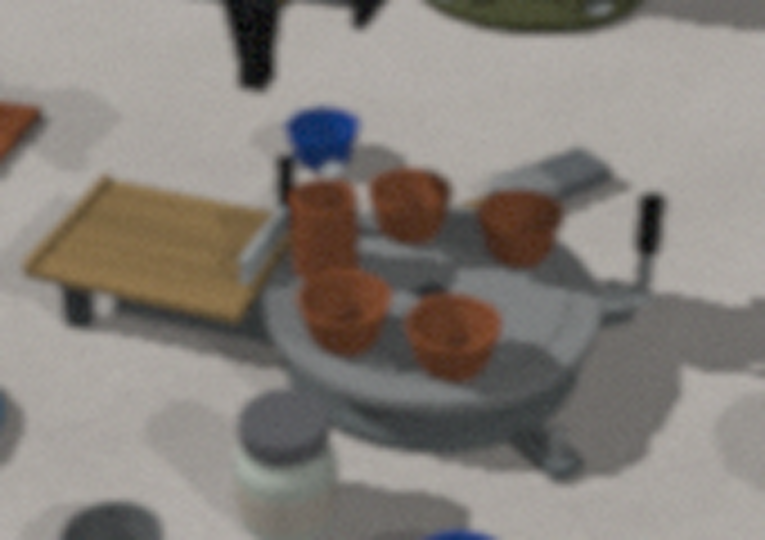

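View pics/t2c.png

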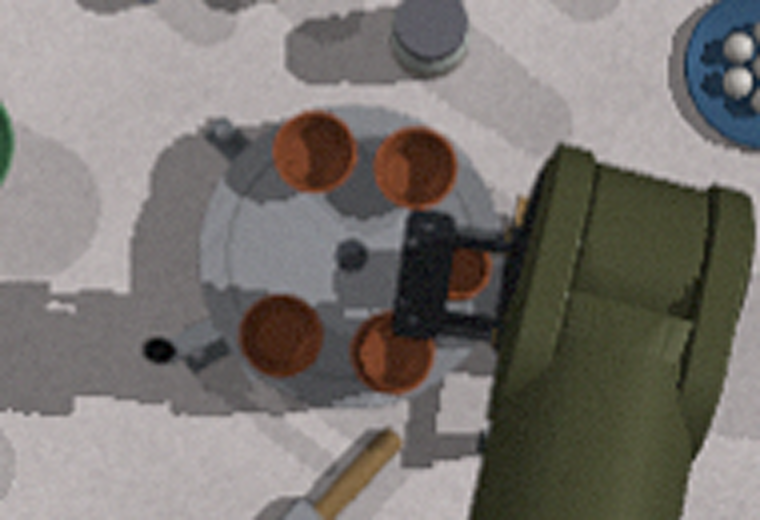

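Beaker rim at scene crop (323,192), within 1 px of the ideal place at the board, and the lever is home. Next I'll come down beside the post and push the gate open.

>>> {"name": "carry_out", "arguments": {
  "steps": [
    [0, 0, 0, 0, 0.5, 0, 0],
    [0, 0, 0, 0, 0.5, -3, 0],
    [0, 0, 0, 0, 0.5, -6, 0],
    [0, 0, 0, 0, 0.5, -8.8, 0],
    [0, 0, 0, 0, 0.5, -8.8, 0],
    [0, 0, 0, 0, 0.5, -8.8, 0],
    [0, 0, 0, 0, 0.5, -8.8, 0]
  ]
}}

```text
time: 11.5
position: [0.5464, -0.1087, 0.0862]
tool_rot: [0.219, 3.132, -0.0]
ft_force: [1.0, -0.4, 0.6]
grip_width: 0.007
grip_force: 0.0
```

>>> {"name": "carry_out", "arguments": {
  "steps": [
    [0, 0, 0, -1, 0.1, 0, 0],
    [0, 0, 0, -2, 0.3, 0, 0],
    [0, 0, 0, -3, 0.4, 0, 0],
    [0, 0, 0, -4, 0.6, 0, 0],
    [0, 0, 0, -5, 0.7, 0, 0],
    [0, 0, 0, -6, 0.8, 0, 0],
    [0, 0, 0, -7, 1, 0, 0],
    [0, 0, 0, -7.5, 1.1, 0, 0],
    [0, 0, 0, -7.5, 1.1, 0, 0]
  ]
}}

```text
time: 12.4
position: [0.4719, -0.0984, 0.085]
tool_rot: [0.22, 3.127, -0.001]
ft_force: [8.6, -2.5, -4.5]
grip_width: 0.008
grip_force: 4.1
```

The gate hit its stop (about 76 mm open). Now I'll lift, turn 90° and go behind the beaker, with the fingers slightly apart as a cradle.

>>> {"name": "carry_out", "arguments": {
  "steps": [
    [0, 0, 0, 0.8, -0.1, 0, 0],
    [0, 0, 0, 0.8, -0.1, 4, 0],
    [0, 0, 8, 0.8, -0.1, 8, 0],
    [0, 0, 16, 3, 2, 9, 0.17],
    [0, 0, 24, 6, 4, 9, 0.17],
    [0, 0, 32, 10.6, 7.4, 9, 0.17],
    [0, 0, 40, 10.6, 7.4, 9, 0.17],
    [0, 0, 48, 10.6, 7.4, 9, 0.17],
    [0, 0, 56, 10.6, 7.4, 9, 0.17],
    [0, 0, 64, 10.6, 7.4, 9, 0.17],
    [0, 0, 72, 10.6, 7.4, 9, 0.17],
    [0, 0, 80, 10.6, 7.4, 9, 0.17]
  ]
}}

```text
time: 13.6
position: [0.5731, -0.0237, 0.1663]
tool_rot: [1.611, -2.676, -0.012]
ft_force: [0.0, -0.4, -1.3]
grip_width: 0.169
grip_force: 0.0
```

>>> {"name": "carry_out", "arguments": {
  "steps": [
    [0, 0, 8, 0, 0, 0, 0.17],
    [0, 0, 10, 0, 0, 0, 0.17],
    [0, 0, 10, 0, 0, 0, 0.17],
    [0, 0, 10, 0, 0, 0, 0.17],
    [0, 0, 10, 0, 0, 0, 0.17]
  ]
}}

```text
time: 14.1
position: [0.5737, -0.0258, 0.1673]
tool_rot: [1.832, -2.533, -0.012]
ft_force: [-0.1, 0.3, 0.5]
grip_width: 0.168
grip_force: 0.0
```

```bash
python3 - <<'E'
from h import *
from scipy.spatial.transform import Rotation as R
s=ctrl.get_state();p=s['position'];r=R.from_rotvec(s['tool_rot']).as_matrix()
print(p,s['grip_width'],s['time'],np.degrees(np.arctan2(r[1,1],r[0,1])))
c,n=np.cos(np.radians(8)),np.sin(np.radians(8));d=p[:2]-[.5815,.0085];print('local',d[0]*c-d[1]*n,d[0]*n+d[1]*c)
sc=grab('scene','s3.png');px=sc['pixels'];cv2.imwrite('pics/s3c.png',cv2.resize(px[140:260,235:405,::-1],None,fx=4.5,fy=4.5,interpolation=2))
E
```

```text
[ 0.57369909 -0.02578968  0.1672899 ] 0.16793578069670892 14.1 161.75065070332354
local -0.002952788237508292 -0.03504165342870843
```

View pics/s3c.png

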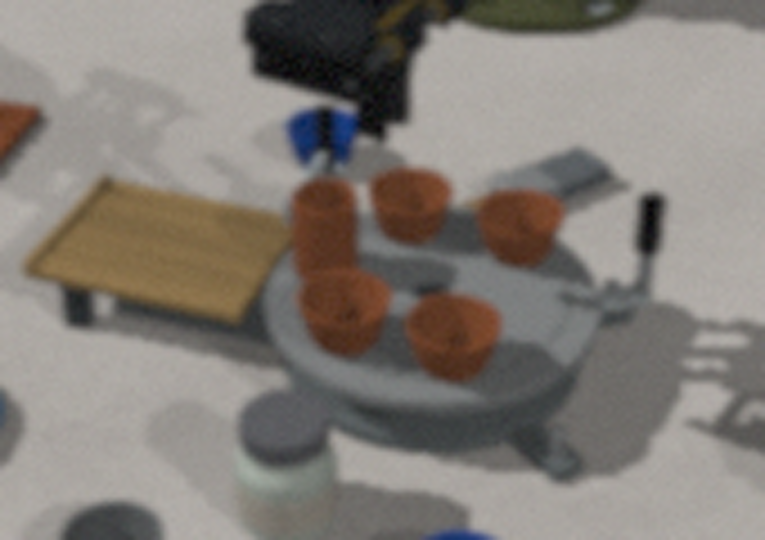

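The gate is clear and the beaker is untouched. I'll finish the turn, descend behind the beaker and push along the stand's −y (world −0.139, −0.990).

>>> {"name": "carry_out", "arguments": {
  "steps": [
    [0, 0, 8, 0.3, 0.3, 0, 0.17],
    [0, 0, 10.2, 0.3, 0.3, 0, 0.17],
    [0, 0, 10.2, 0.3, 0.3, -2, 0.17],
    [0, 0, 10.2, 0.3, 0.3, -5, 0.17],
    [0, 0, 10.2, 0.3, 0.3, -8, 0.17],
    [0, 0, 10.2, 0.3, 0.3, -9.8, 0.17],
    [0, 0, 10.2, 0.3, 0.3, -9.8, 0.17],
    [0, 0, 10.2, 0.3, 0.3, -9.8, 0.17]
  ]
}}

```text
time: 14.95
position: [0.5773, -0.0213, 0.0693]
tool_rot: [2.052, -2.357, -0.006]
ft_force: [-0.3, -0.1, -0.5]
grip_width: 0.17
grip_force: 0.0
```

>>> {"name": "carry_out", "arguments": {
  "steps": [
    [0, 0, 0, -0.1, -0.5, 0, 0.17],
    [0, 0, 0, -0.1, -1, 0, 0.17],
    [0, 0, 0, -0.2, -1.5, 0, 0.17],
    [0, 0, 0, -0.3, -2, 0, 0.17],
    [0, 0, 0, -0.3, -2.5, 0, 0.17],
    [0, 0, 0, -0.4, -3, 0, 0.17],
    [0, 0, 0, -0.5, -3.5, 0, 0.17],
    [0, 0, 0, -0.6, -4, 0, 0.17],
    [0, 0, 0, -0.6, -4.5, 0, 0.17],
    [0, 0, 0, -0.7, -5, 0, 0.17],
    [0, 0, 0, -0.8, -5.5, 0, 0.17],
    [0, 0, 0, -0.8, -6, 0, 0.17]
  ]
}}

```text
time: 16.15
position: [0.5689, -0.0824, 0.0691]
tool_rot: [2.051, -2.358, -0.006]
ft_force: [-0.2, -0.3, -0.1]
grip_width: 0.169
grip_force: 0.2
```

```bash
cat > b.py <<'E'
from h import *
from scipy.spatial.transform import Rotation as R
s=ctrl.get_state();p=s['position'];r=R.from_rotvec(s['tool_rot']).as_matrix()
print(p,s['ft_force'],s['time'],np.degrees(np.arctan2(r[1,1],r[0,1])))
c,n=np.cos(np.radians(8)),np.sin(np.radians(8))
L=lambda q:np.array([(q[0]-.5815)*c-(q[1]-.0085)*n,(q[0]-.5815)*n+(q[1]-.0085)*c])
W=lambda x,y,z:[.5815+x*c+y*n,.0085-x*n+y*c,z]
print('tcp local',L(p))
for nm in('scene','top'):
    im=grab(nm);px=im['pixels'];hsv=cv2.cvtColor(px,cv2.COLOR_RGB2HSV)
    m=((((hsv[...,0]<9)|(hsv[...,0]>174))&(hsv[...,1]>110)&(px[...,0]>40))*255).astype(np.uint8)
    k,l,st,ce=cv2.connectedComponentsWithStats(m)
    for i in range(1,k):
        if st[i,4]>25:
            q=L(onz(im,*ce[i],.082))
            if np.hypot(*q)<.3: print(nm,st[i].tolist(),q.round(3))
E
python3 b.py
```

```text
[ 0.56893451 -0.08240779  0.06911443] [-0.2271202  -0.31548208 -0.08400092] 16.15 172.03095217813117
tcp local [ 0.00020871 -0.09177186]
top [297, 178, 10, 19, 45] [0.071 0.04 ]
```

```bash
sed -i 's/(hsv\[...,1\]>110)&(px\[...,0\]>40)/(hsv[...,1]>85)\&(px[...,0]>35)/;s/<9)|/<12)|/' b.py; python3 b.py
```

```text
[ 0.56911577 -0.08314907  0.06900817] [ 0.26472388 -0.43578365 -0.01439662] 16.25 171.951242525111
tcp local [ 0.00049137 -0.0924807 ]
scene [318, 178, 17, 16, 203] [-0.053 -0.032]
scene [341, 183, 19, 17, 215] [-0.052  0.045]
scene [285, 188, 13, 12, 90] [ 0.029 -0.112]
scene [301, 200, 20, 19, 267] [ 0.074 -0.031]
scene [325, 205, 22, 20, 296] [0.075 0.039]
top [293, 178, 21, 20, 308] [0.066 0.037]
top [318, 182, 21, 20, 198] [ 0.069 -0.028]
top [285, 224, 21, 20, 304] [-0.065  0.042]
top [312, 228, 20, 21, 293] [-0.065 -0.035]
```

>>> {"name": "carry_out", "arguments": {
  "steps": [
    [0, 0, 0, -0.1, -0.5, 0, 0.17],
    [0, 0, 0, -0.1, -1, 0, 0.17],
    [0, 0, 0, -0.2, -1.5, 0, 0.17],
    [0, 0, 0, -0.3, -2, 0, 0.17],
    [0, 0, 0, -0.3, -2.5, 0, 0.17],
    [0, 0, 0, -0.4, -3, 0, 0.17],
    [0, 0, 0, -0.5, -3.5, 0, 0.17],
    [0, 0, 0, -0.6, -4, 0, 0.17],
    [0, 0, 0, -0.6, -4.5, 0, 0.17],
    [0, 0, 0, -0.7, -5, 0, 0.17],
    [0, 0, 0, -0.8, -5.5, 0, 0.17],
    [0, 0, 0, -0.9, -6.2, 0, 0.17]
  ]
}}

```text
time: 17.55
position: [0.5602, -0.144, 0.0694]
tool_rot: [2.052, -2.358, -0.006]
ft_force: [-0.5, 0.4, 0.1]
grip_width: 0.17
grip_force: 0.2
```

>>> {"name": "carry_out", "arguments": {
  "steps": [
    [0, 0, 0, 0, 0, 0, 0.17],
    [0, 0, 0, 0.1, 0.7, 0, 0.17],
    [0, 0, 0, 0.3, 2, 0, 0.17],
    [0, 0, 0, 0.3, 2, 4, 0.17],
    [0, 0, 0, 0.3, 2, 9, 0.17],
    [0, 0, 0, 0.5, 4, 14, 0.17],
    [0, 0, 0, 0.7, 9, 17, 0.17],
    [0, 0, 0, 0.7, 14, 18, 0.17],
    [0, 0, 0, 0.7, 19, 18, 0.17],
    [0, 0, 0, 0.7, 24, 18, 0.17],
    [0, 0, 0, 0.7, 29, 18, 0.17],
    [0, 0, 0, 0.7, 29, 18, 0.17]
  ]
}}

```text
time: 18.75
position: [0.5638, 0.1568, 0.2504]
tool_rot: [2.07, -2.346, -0.009]
ft_force: [-0.4, 0.2, -0.2]
grip_width: 0.172
grip_force: 0.0
```

```bash
python3 b.py; python3 - <<'E'
from h import *
im=grab('scene','s4.png');cv2.imwrite('pics/s4c.png',cv2.resize(im['pixels'][140:260,235:405,::-1],None,fx=4.5,fy=4.5,interpolation=2))
E
```

```text
[0.56384885 0.15675505 0.25043192] [-0.38593455  0.24866686 -0.23483203] 18.75 172.84285320412747
tcp local [-0.03811249  0.14435568]
scene [265, 174, 15, 22, 234] [-0.001 -0.186]
scene [317, 177, 18, 17, 203] [-0.054 -0.032]
scene [341, 182, 19, 17, 226] [-0.053  0.045]
scene [302, 200, 20, 19, 255] [ 0.074 -0.031]
scene [325, 205, 21, 20, 284] [0.075 0.038]
top [293, 178, 21, 20, 321] [0.066 0.037]
top [318, 182, 21, 20, 322] [ 0.065 -0.034]
top [371, 215, 17, 16, 199] [-0.001 -0.187]
top [285, 224, 21, 20, 332] [-0.064  0.042]
top [312, 228, 22, 21, 334] [-0.065 -0.036]
```

View pics/s4c.png

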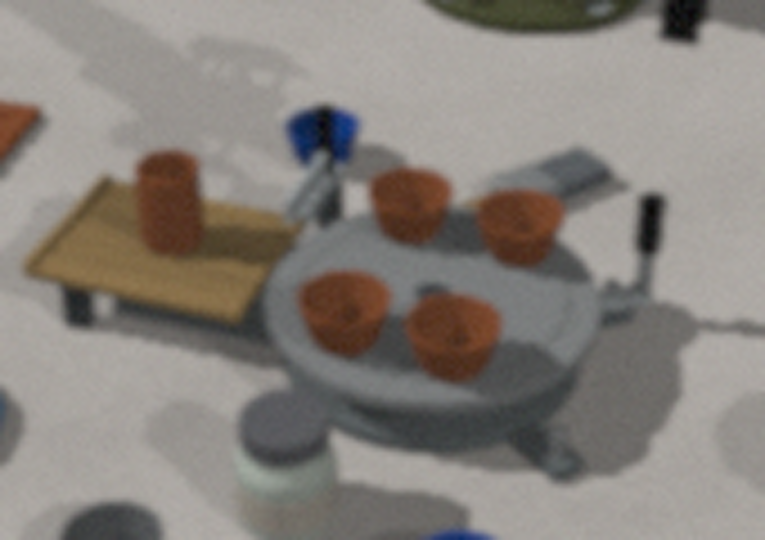

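The beaker stands mid-board at (170,205), measured at (-1, -187) mm in the stand frame. All four bowls are on the wheel, the lever is home and the arm is clear.

```bash
python3 -c "
from bench import ctrl
print(ctrl.close_job())"
```

```text
the job is handed in; nothing more can be done
None
```

The job is handed in: two full lever strokes brought the beaker round, the gate was pushed open, and the last pictures show the beaker standing mid-board, all four bowls upright on the wheel, the lever home and the arm clear (no verdict was returned).

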